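# Close the clamping frame of a specimen carrier

## Robot

A 6-joint arm with a two-finger parallel gripper is mounted at the origin on the work surface. World frame = base frame: x ahead of the robot, y to its left, z up, the work surface at z = 0. Lengths are in m, angles in degrees, forces in N, time in s.
With the tool pointing down it reaches from about 0.25 to 0.725 m from the base axis. Payload 9.7 kg.
Tool frame: the origin (TCP) lies midway between the tips of the shut fingers; the grasp point (between the pads) lies 19 mm behind it; z points along the fingers, y is the line along which they close (so a half turn about z gives the same grasp; the last joint's range is limited). The gripper opens to 85 mm and grips with 20 to 120 N. Pads are 22 mm wide; open, the fingers measure 114 mm over their backs; the gripper's body (76 mm by 85 mm) begins 54 mm behind the grasp point. The pads swing forward as they close: fully open they stand 13 mm farther back than shut.
Start: joints at [66.578, 4.979, 10.078, 95.1, 0, 90], TCP at [0.219, 0.505, 0.205] pointing down, gripper open.
Joint ranges: [-179.16, 179.16], [-48.56, 103.87], [-65.8, 70.77], [-126.05, 130.52], [-82.76, 87.17], [-180, 180]. Speed limits (degrees/s): [127.2, 127.2, 147.25, 180, 180, 180].

## Interface

Orientations are given as [roll, pitch, yaw] about the fixed x, y, z axes, in that order (R = Rz(yaw) Ry(pitch) Rx(roll)).
In Python, from workcell import bot gives the robot as it stands.
- The arm moves only by the shell command python3 -m crank 'ROWS' [FORCE]. ROWS is JSON, a list of rows, each an object with "gripper": the finger opening in mm, from 0 to 85.4; "travel": the shift along the tool's x, y, z in mm, a list of three; "twist": the turn, a rotation vector about the tool's x, y, z in rad, a list of three. In form: [{"gripper": gripper, "travel": [tx, ty, tz], "twist": [rx, ry, rz]}, ...]. A call has 1 to 12 rows; each row shifts and turns the commanded pose from where the row before left it, along the tool's axes as they then stand; what a row does not reach is not made up. A row lasts 1/8 s, in which the tool goes at most 62.5 mm and 10.7 degrees, less where a joint would pass 70% of its speed; a pose out of reach is approached as far as the arm can. A call is refused whole if a number of a shift passes 62.5 or a number of a turn 0.188, either way. A call with a gripper value outside its range is refused whole. The fingers move at their own pace and stop on an object; FORCE is the grip in N (left out, the last holds). Time passes only in rows, so rows that do not move let the fingers close. It gives the time, the measured TCP pose, the force, the opening and the grip force at its end, in the units of the state.
- bot.get_obs(): the state, without advancing time (a new reading comes with each control period).
- bot.camera(name): name is "scene" or "top" or "wrist"; returns the picture (400x640x3 uint8, red, green, blue); there is no depth.
- bot.calibration(name): a dict with "vfov" (degrees; the focal length in pixels is half the picture's height over the tangent of half this angle, whatever the lens; pixels are square), "cx", "cy" (the principal point, pixels), "camera_from_world" (4x4, takes a point from world to camera coordinates). Camera axes: x right, y down, z forward; pixel columns grow to the right and rows downward; lengths in m; the calibration is good to about 2 mm. A picture is of the moment at which its call begins: read the wrist's pose just before it. calibration takes no time and is no camera call; for the wrist camera it gives the pose at the moment of the call.
- bot.job_done(): hands the job in; it is judged then, once.
The state is a dict: "time": time; "q": joint angles; "qd": joint speeds; "joint_efforts": joint torques, N m; "ee_pos": TCP position; "tcp_rot": TCP orientation; "wrist_force": force on the tool from outside, world axes, zero at the start; "torque": the same for the moment, N m; "opening": finger opening in m; "grasp_force": force on a finger pad.
Only numpy, scipy, OpenCV 4.12 (cv2) and the standard library are available. Lean on these libraries where they do the work, as an engineer would, in place of code of your own. Each camera call takes 0.05 s, during which the arm holds its last target. There are 200 camera calls.

## Task

A specimen plate lies in the specimen carrier on the bench, with the carrier's hinged clamping frame still standing open. Using fingertip pushes only, flip the frame over and press it down until it lies flat over the specimen, without slamming it, and then push the swivel latch round to its stop over the edge of the frame. Do not lift or shove the carrier or touch its specimen, and leave the spare objective, the canister and the screwdriver where they are.

Things in the scene. Friction and masses are not known exactly. Their poses are not given: they have to be found in the camera images.
- carrier: loose 3.2 kg specimen carrier on rubber feet; aluminium plate 260 (its x) x 220 (its y) mm, top 23 mm above the bench. Origin: centre of its underside, on the bench, z up. Fixed orange bow handles along y, up to 72 mm high, stand at x = +112 and -112 mm (|y| under 66). Black nest in the middle, 150 x 140 mm, top 31 mm above the bench
- frame_hinge (a point): middle of the clamping frame's hinge axis, on the carrier at x = 0, y = +82, 37 mm above the bench; axes as the carrier's. The axis runs along the carrier's x
- clamp_frame (a joint): angle of the clamping frame, rad: 0 = shut, flat over the nest (hard stop), its top face 40 mm above the bench; 1.57 = upright; up to 2.1 = leaning back to the carrier's +y side. Starts open at 1.75 to 2.0. Stiff hinge: it stays where it is left at any angle; about 0.1 to 0.55 N m moves it
- frame_edge (a point): middle of the frame's free edge, on the face that is on top when shut and faces the carrier's +y when open; z = that face's normal. Frame: aluminium, 6 mm thick (3 mm either side of the axis plane), 150 mm wide (carrier x -75 to +75), reaching 7 to 157 mm from the hinge axis, 0.30 kg, with an open central window 64 x 64 mm (50 to 114 mm from the axis, |x| under 32)
- latch_pivot (a point): point on the swivel latch's upright pivot axis, on the carrier at x = +30, y = -96, 41.5 mm above the bench; axes as the carrier's
- latch (a joint): angle of the latch about its pivot, rad: 0 = closed (hard stop), bar pointing along the carrier's +y over the frame's edge; grows clockwise seen from above: at 1.57 it points along the carrier's +x, clear of the frame. Limit 2.3, starts at 1.4 to 2.1; below 1.3 it is in the way of the closing frame. Steel bar 14 mm wide, reaching 53 mm from the pivot, 41.5 to 46.5 mm above the bench; stays where it is left, 1.3 N at the pin turns it
- latch_pin (a point): centre of the top of the latch's thumb pin: an upright steel pin of 12 mm diameter, 40 mm from the latch pivot, from 46.5 to 64.5 mm above the bench; push on its side to turn the latch
- specimen_center (a point): centre of the specimen, a loose steel plate 76 x 76 x 6 mm, about 0.16 kg, lying in the nest's 80 x 80 mm pocket (floor 27 mm above the bench) at the middle of the carrier
- objective: spare microscope objective standing on the bench beside the carrier, 33 mm diameter, 50 mm high; origin at the centre of its underside. Leave alone
- canister: clear objective canister with black screw cap standing on the bench beside the carrier, 44 mm diameter, 70 mm high; origin at the centre of its underside. Leave alone
- driver: screwdriver with black handle lying on the bench at the carrier's -y side, 170 mm long, along its own x; origin at the middle of its underside. Leave alone
There are look-alikes about, which are no part of the job. Of the things like the part that bears specimen_center, leave any that is blue; of the rest the smaller one is meant.

How it is judged (in metres and radians):
On the way, in this order (a step that is already met when the one before it is completed fails the run):
1. the clamping frame lies flat over the specimen (within 0.05 rad) (value of joint clamp_frame below 0.05 rad), for 0.2 s.
2. the latch is turned over the frame's edge (within 0.12 rad of its stop) (value of joint latch below 0.12 rad and value of joint clamp_frame below 0.05 rad), for 0.2 s.
At the end, for the whole second after the job is handed in: The clamping frame is shut flat (joint under 0.05 rad), the latch is at its stop over the frame's edge (joint under 0.12 rad), the specimen lies flat in its pocket (centre within 6 mm of the carrier's middle and 3 mm of its seated height), and the carrier is at rest (all of step 2 and linear speed of carrier below 0.02 m/s and z of specimen_center in the frame of carrier between 0.027 and 0.033 m and horizontal distance between specimen_center and carrier below 0.006 m); the robot touches nothing.
It fails at once if the frame is slammed (closing faster than 3 rad/s over the last 0.3 rad) (value of joint clamp_frame below 0.3 rad and velocity of joint clamp_frame below -3 rad/s).
It fails at once if the carrier is lifted, tipped or shoved away (more than 30 mm, or 8 mm up) (distance of carrier from where it was at the start of the episode above 0.03 m or height (world z) of carrier above 0.008 m or angle between carrier's own z axis and vertical above 0.06 rad).
It fails at once if the carrier, its frame or its latch is gripped or pressed harder than 45 N (contact force between the fingers and carrier above 45 N).
It fails at once if the fingers handle the specimen (more than 1 N) or it is lifted out of its pocket (contact force between the fingers and specimen above 1 N or z of specimen_center in the frame of carrier above 0.036 m).
It fails at once if the spare objective, the canister or the screwdriver is knocked or shifted (more than 30 mm) (distance of any of objective, canister, driver from where it was at the start of the episode above 0.03 m).
It also fails if it takes over 64 s, if anything falls off the work surface, if the arm or the gripper's body presses on something with over 40 N, if the wrist force passes 120 N, or if a joint passes its speed limit or range.

## Working session

There is one attempt and no reset: what is moved stays moved. The work goes in short steps, Python scripts to look and compute and a shell command to move; the robot and the scene stay as the last step left them, time stands still between calls to the robot, and variables do not carry over. Pictures are saved under pics/ and viewed, at most 10 in all, crops included, and the job is handed in when it is done.

```bash
mkdir -p pics; ls; python3 - <<'E'
from workcell import bot
import cv2,numpy as np
o=bot.get_obs();print(o)
for n in("scene","top"):
    im=bot.camera(n);cv2.imwrite(f"pics/{n}0.png",im[:,:,::-1])
    c=bot.calibration(n);print(n,c["vfov"],c["cx"],c["cy"],np.round(c["camera_from_world"],3).tolist(), {k:v for k,v in c.items() if k not in("vfov","cx","cy","camera_from_world")})
E
```

```text
pics
{'time': 0.0, 'q': array([ 6.65753467e+01,  5.01000561e+00,  1.00351184e+01,  9.51014693e+01,
       -4.57055772e-04,  9.00011587e+01]), 'qd': array([ 0.03603074, -0.0292905 ,  0.04783112,  0.04575934,  0.07801458,
       -0.02230203]), 'joint_efforts': array([-5.90723466e-04, -5.20397830e+01,  4.64792204e+01,  1.64007564e-02,
        8.86619341e-05, -2.19160050e-06]), 'ee_pos': array([0.21854124, 0.50441717, 0.20469956]), 'tcp_rot': array([-1.79923643e+02,  4.58599532e-04,  1.56574189e+02]), 'wrist_force': array([-0.09508794,  0.30705199,  0.13408135]), 'torque': array([ 0.00201437,  0.0315845 , -0.04719692]), 'grasp_force': 0.0, 'opening': 0.08531653341596206}
scene 45.367416885697544 316.9125977025784 202.65602348915112 [[-0.186, 0.982, -0.013, 0.102], [0.666, 0.117, -0.737, -0.323], [-0.723, -0.146, -0.676, 1.499], [0.0, 0.0, 0.0, 1.0]] {}
top 56.414619987584636 318.1682818651007 197.01573249236566 [[-0.028, -0.999, -0.042, 0.023], [-0.983, 0.035, -0.182, 0.579], [0.183, 0.036, -0.982, 0.707], [0.0, 0.0, 0.0, 1.0]] {}
```

View pics/top0.png

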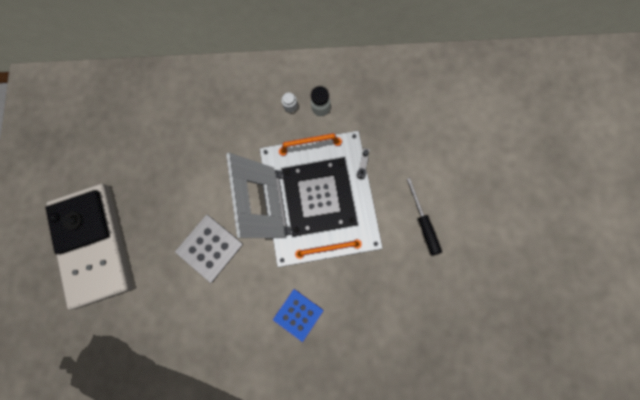

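View pics/scene0.png

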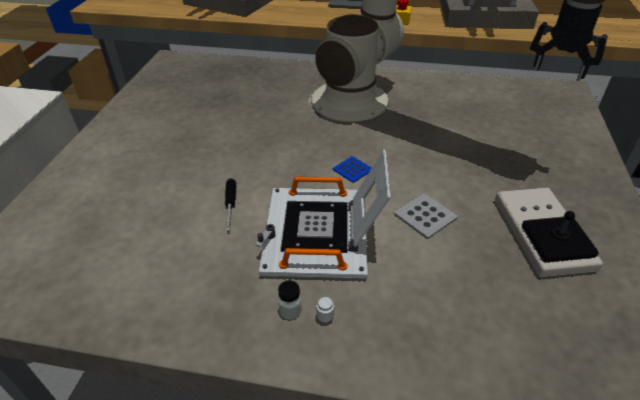

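The top view shows the carrier at about (320,196), with the open frame on its left at (255,195) and the latch at (363,165). The objective is at (289,100), the canister at (320,98) and the driver at (425,218). The specimen could be any of three plates: small silver in the nest (320,196), large silver (210,248), or blue (299,315). I choose the small silver one in the nest. Next I measure, with one close crop to check.

```bash
cat > h.py <<'E'
import numpy as np,cv2
from workcell import bot
def ray(n,uv,z,c=None):
    c=c or bot.calibration(n);f=200/np.tan(np.radians(c["vfov"]/2));M=np.array(c["camera_from_world"])
    R,t=M[:3,:3],M[:3,3];o=-R.T@t;d=R.T@np.array([(uv[0]-c["cx"])/f,(uv[1]-c["cy"])/f,1])
    return o+d*(z-o[2])/d[2]
def proj(n,p,c=None):
    c=c or bot.calibration(n);f=200/np.tan(np.radians(c["vfov"]/2));M=np.array(c["camera_from_world"])
    q=M[:3,:3]@p+M[:3,3];return np.array([c["cx"]+f*q[0]/q[2],c["cy"]+f*q[1]/q[2]])
E
python3 - <<'E'
from h import *
for n,box in(("top",(215,120,400,280)),("scene",(240,140,400,290))):
    im=cv2.imread(f"pics/{n}0.png");h=cv2.cvtColor(im,cv2.COLOR_BGR2HSV)
    m=cv2.inRange(h,(5,170,100),(18,255,255));cs=[c for c in cv2.findContours(m,0,2)[0] if cv2.contourArea(c)>60]
    for c in cs:
        r=cv2.minAreaRect(c);print(n,"orange",np.round(r[0],1),np.round(r[1],1),ray(n,r[0],.065).round(4))
    x0,y0,x1,y1=box;cr=cv2.resize(im[y0:y1,x0:x1],None,fx=3,fy=3,interpolation=cv2.INTER_CUBIC);cv2.imwrite(f"pics/c_{n}.png",cr)
C=[ray("top",p,.023) for p in((261,148),(357,132),(382,249),(278,266))]
C=np.array(C);print(C.round(4),np.linalg.norm(C-np.roll(C,-1,0),axis=1),C.mean(0),ray("top",(319.5,196),.033))
a=cv2.imread("pics/c_top.png");b=cv2.imread("pics/c_scene.png")
E
```

```text
top orange [327.6 248.6] [ 5.4 64.1] [ 0.4743 -0.0115  0.065 ]
top orange [309.5 143.4] [11.7 61.2] [0.6907 0.0188 0.065 ]
scene orange [317.1 252.6] [63.6 18.1] [0.6997 0.0294 0.065 ]
scene orange [321.7 180.2] [54.1 16.2] [ 0.4788 -0.0014  0.065 ]
[[ 0.6989  0.1278  0.023 ]
 [ 0.7266 -0.0833  0.023 ]
 [ 0.472  -0.1226  0.023 ]
 [ 0.4436  0.0925  0.023 ]] [0.21290937 0.25765581 0.2169362  0.25772563] [0.58529865 0.00363243 0.023     ] [0.58549022 0.00240086 0.033     ]
```

View pics/c_top.png

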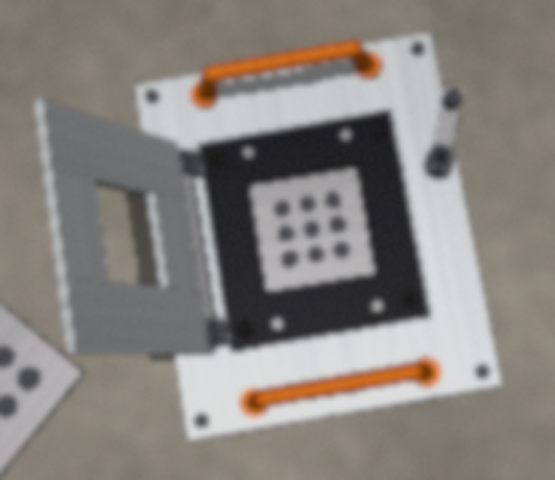

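View pics/c_scene.png

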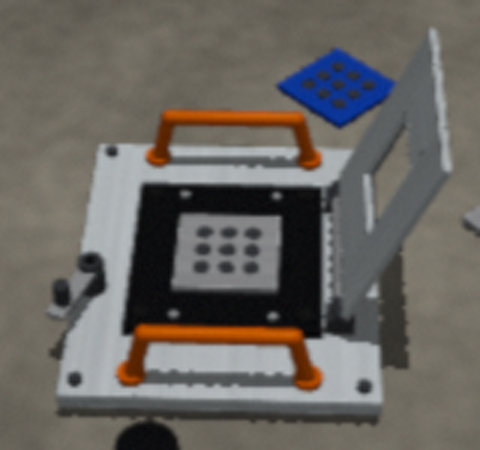

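The crops confirm the choice: the small silver specimen in the nest is at top pixel (319,197). The latch pivot is at (361.3,174) with the pin top at (366,152.7). The frame's top edge runs from (228.7,153.3) to (239,237.3).

```bash
cat >> h.py <<'E'
yaw=np.radians(8.0);C0=np.array([.585,.003,0])
RC=np.array([[np.cos(yaw),-np.sin(yaw),0],[np.sin(yaw),np.cos(yaw),0],[0,0,1]])
def loc(p): return RC.T@(np.asarray(p)-C0)
def wor(p): return C0+RC@np.asarray(p)
def tcp():
    o=bot.get_obs();l=loc(o["ee_pos"])*1000;print("t",round(o["time"],2),"local mm",l.round(1),"rot",o["tcp_rot"].round(1),"F",o["wrist_force"].round(1),"open",round(o["opening"]*1000,1));return l
E
python3 - <<'E'
from h import *
u=(215+56/3,120+226/3)
for th in np.arange(1.7,2.1,.05):
    e=np.array([0,.082-.157*np.cos(th)+.003*np.sin(th),.037+.157*np.sin(th)+.003*np.cos(th)])
    print(round(th,2),(proj("top",wor(e))-u).round(1),end="; ")
print()
pv=ray("top",(361.3,174),.047);pn=ray("top",(366,152.7),.0645);print("pivot loc",loc(pv)*1000,"pin",loc(pn)*1000)
d=pn-pv;d=RC.T@d;print("latch angle",np.arctan2(d[0],d[1]),np.hypot(d[0],d[1]))
print("scene pin",loc(ray("scene",(240+62/3,140+284/3),.0645))*1000, "driver tip/end loc",[loc(ray("top",p,.01))*1000 for p in((409,180),(436,252))])
for n,p in(("obj",(289,102)),("can",(320,98)),("bigplate",(210,248))): print(n,(loc(ray("top",p,.05))*1000).round())
print("corners",[(loc(ray("top",p,.023))*1000).round(1) for p in((261,148),(357,132),(382,249),(278,266))])
tcp()
E
```

```text
1.7 [20.2 -5.8]; 1.75 [15.8 -4.9]; 1.8 [11.6 -3.9]; 1.85 [ 7.5 -2.9]; 1.9 [ 3.5 -1.8]; 1.95 [-0.2 -0.8]; 2.0 [-3.8  0.3]; 2.05 [-7.2  1.4]; 2.1 [-10.4   2.5]; 
pivot loc [ 28.29702017 -93.82669579  47.        ] pin [  66.52559161 -109.58807511   64.5       ]
latch angle 1.961855148103676 0.041350269074575834
scene pin [  72.12203873 -107.99377164   64.5       ] driver tip/end loc [array([   5.70371895, -196.42597982,   10.        ]), array([-153.93478961, -218.83818085,   10.        ])]
obj [212.  30.  50.]
can [209. -38.  50.]
bigplate [-70. 235.  50.]
corners [array([130.2, 107.8,  23. ]), array([ 128.2, -105.1,   23. ]), array([-129.4, -108.6,   23. ]), array([-127.5,  108.3,   23. ])]
t 0.1 local mm [-293.1  547.6  204.7] rot [-179.9   -0.   156.6] F [ 0.5  0.4 -0.2] open 85.6
```

```bash
python3 -m crank '[{"gripper":0,"travel":[0,0,0],"twist":[0,0,0.17]},{"gripper":0,"travel":[0,0,0],"twist":[0,0,0.17]},{"gripper":0,"travel":[0,0,0],"twist":[0,0,0.17]},{"gripper":0,"travel":[0,0,0],"twist":[0,0,0.17]},{"gripper":0,"travel":[0,0,0],"twist":[0,0,0.17]},{"gripper":0,"travel":[0,0,0],"twist":[0,0,0.17]},{"gripper":0,"travel":[0,0,0],"twist":[0,0,0]}]'; python3 -c "
from h import *
tcp()"
```

```text
time: 0.98
ee_pos: [0.2186, 0.5045, 0.205]
tcp_rot: [-180.0, 0.0, 98.2]
wrist_force: [-0.1, 0.8, -0.1]
opening: -0.0001
grasp_force: 0.0
t 0.97 local mm [-293.1  547.7  205. ] rot [-180.     0.    98.2] F [-0.1  0.8 -0.1] open -0.1
```

```bash
python3 -m crank '[{"gripper":0,"travel":[-35,29,4],"twist":[0,0,0]},{"gripper":0,"travel":[-35,29,4],"twist":[0,0,0]},{"gripper":0,"travel":[-35,29,4],"twist":[0,0,0]},{"gripper":0,"travel":[-35,29,4],"twist":[0,0,0]},{"gripper":0,"travel":[-35,29,4],"twist":[0,0,0]},{"gripper":0,"travel":[-35,29,4],"twist":[0,0,0]},{"gripper":0,"travel":[-35,29,4],"twist":[0,0,0]},{"gripper":0,"travel":[-35,29,4],"twist":[0,0,0]},{"gripper":0,"travel":[-35,29,4],"twist":[0,0,0]},{"gripper":0,"travel":[-35,29,4],"twist":[0,0,0]},{"gripper":0,"travel":[0,0,0],"twist":[0,0,0]}]'; python3 - <<'E'
from h import *
l=tcp()
im=cv2.hconcat([cv2.resize(bot.camera("top")[100:290,200:400,::-1],(400,380)),cv2.resize(bot.camera("scene")[110:300,230:430,::-1],(400,380))]);cv2.imwrite("pics/a.png",im)
E
```

```text
time: 2.35
ee_pos: [0.5566, 0.197, 0.1641]
tcp_rot: [-179.9, 0.0, 98.2]
wrist_force: [-0.0, -0.1, -0.1]
opening: -0.0001
grasp_force: 0.0
t 2.35 local mm [ -1.2 196.1 164.1] rot [-179.9    0.    98.2] F [-0.  -0.1 -0.1] open -0.1
```

View pics/a.png

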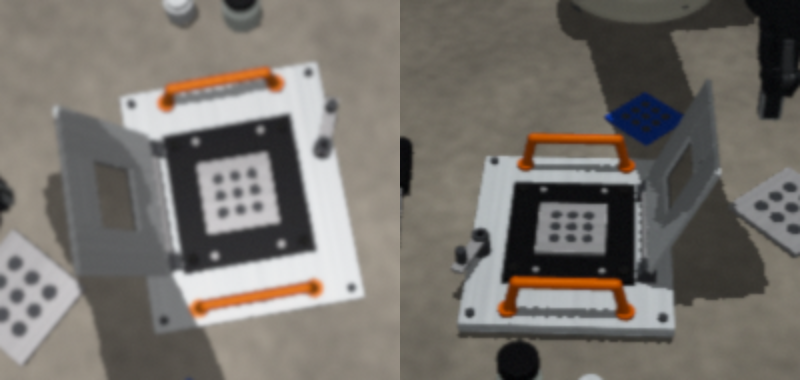

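The shut fingertips are behind the open frame, at the left edge of the top crop (5,195) and at (770,100) in the scene crop. Nothing is disturbed, so I start pushing.

```bash
python3 -m crank '[{"gripper":0,"travel":[-15,0,0],"twist":[0,0,0]},{"gripper":0,"travel":[-15,0,0],"twist":[0,0,0]},{"gripper":0,"travel":[-10,0,0],"twist":[0,0,0]},{"gripper":0,"travel":[-10,0,0],"twist":[0,0,0]},{"gripper":0,"travel":[-10,0,0],"twist":[0,0,0]},{"gripper":0,"travel":[-10,0,0],"twist":[0,0,0]},{"gripper":0,"travel":[-10,0,0],"twist":[0,0,0]},{"gripper":0,"travel":[-10,0,0],"twist":[0,0,0]},{"gripper":0,"travel":[-10,0,0],"twist":[0,0,0]}]'; python3 -m crank '[{"gripper":0,"travel":[-12,0,0],"twist":[0,0,0]},{"gripper":0,"travel":[-12,0,0],"twist":[0,0,0]},{"gripper":0,"travel":[-12,0,1],"twist":[0,0,0]},{"gripper":0,"travel":[-13,0,4],"twist":[0,0,0]},{"gripper":0,"travel":[-13,0,4],"twist":[0,0,0]},{"gripper":0,"travel":[-12,0,4],"twist":[0,0,0]}]'; python3 - <<'E'
from h import *
l=tcp()
im=cv2.hconcat([cv2.resize(bot.camera("top")[100:290,200:400,::-1],(400,380)),cv2.resize(bot.camera("scene")[110:300,230:430,::-1],(400,380))]);cv2.imwrite("pics/b.png",im)
E
```

```text
time: 3.58
ee_pos: [0.5695, 0.0996, 0.1654]
tcp_rot: [-180.0, 0.0, 98.1]
wrist_force: [-0.2, 0.7, -0.5]
opening: -0.0001
grasp_force: 0.0
time: 4.32
ee_pos: [0.5799, 0.026, 0.152]
tcp_rot: [-180.0, -0.0, 98.1]
wrist_force: [0.3, 0.3, -0.1]
opening: 0.0
grasp_force: 0.0
t 4.33 local mm [ -1.8  23.5 152. ] rot [-180.    -0.    98.1] F [ 0.3  0.3 -0.1] open 0.0
```

View pics/b.png

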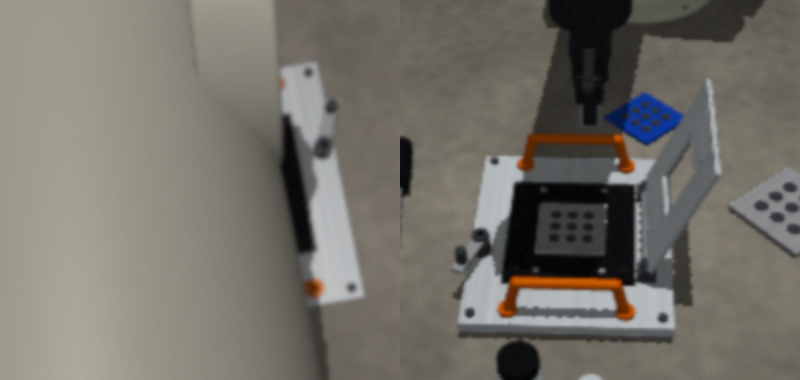

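The frame has not moved. In the scene crop the fingers are at (590,120), past it. I check my geometry against both views.

```bash
python3 - <<'E'
from h import *
l=tcp()
print("tcp in scene px",proj("scene",bot.get_obs()["ee_pos"]),"seen", (230+590/2,110+124/2))
h=(230+715/2,110+175/2),(230+708/2,110+80/2)
for nm,p in(("edge+x",[.075,0,0]),("edge-x",[-.075,0,0])):
    for th in(1.57,1.75,1.85,1.95): 
        q=[p[0],.082-.157*np.cos(th),.037+.157*np.sin(th)];print(nm,th,proj("scene",wor(q)).round(1),proj("top",wor(q)).round(1))
print("scene seen +x,-x corners",h)
for p in([.13,.11,.023],[.13,-.11,.023],[-.13,-.11,.023],[-.13,.11,.023],[0,0,.033]):print(p,proj("scene",wor(p)).round(1))
E
```

```text
t 4.42 local mm [ -2.   23.3 151.6] rot [-179.9    0.    98.1] F [ 0.   0.  -0.1] open 0.1
tcp in scene px [325.72910574 180.27947048] seen (525.0, 172.0)
edge+x 1.57 [356. 190.] [261.1 144.7]
edge+x 1.75 [371.1 191.4] [245.3 148. ]
edge+x 1.85 [379.3 193. ] [237.1 150.2]
edge+x 1.95 [387.1 195.2] [229.5 152.6]
edge-x 1.57 [355.1 142.8] [273.8 231.1]
edge-x 1.75 [368.5 144. ] [257.2 234.1]
edge-x 1.85 [375.8 145.5] [248.6 235.9]
edge-x 1.95 [382.7 147.6] [240.5 237.6]
scene seen +x,-x corners ((587.5, 197.5), (584.0, 150.0))
[0.13, 0.11, 0.023] [366.7 272.7]
[0.13, -0.11, 0.023] [257.7 269.5]
[-0.13, -0.11, 0.023] [272.6 186.1]
[-0.13, 0.11, 0.023] [363.6 188.1]
[0, 0, 0.033] [315.1 222.1]
```

```bash
python3 - <<'E'
from h import *
s=bot.camera("scene")[90:290,240:440,::-1];w=bot.camera("wrist")[:,:,::-1]
im=cv2.hconcat([cv2.resize(s,(400,400),interpolation=cv2.INTER_CUBIC),cv2.resize(w,(400,250)).copy() if 0 else cv2.copyMakeBorder(cv2.resize(w,(400,250)),0,150,0,0,cv2.BORDER_CONSTANT)]);cv2.imwrite("pics/d.png",im)
for z in(0,.01,.02,.03):
    p=bot.get_obs()["ee_pos"]+[0,0,z];q=proj("scene",p);print(z,((q-[240,90])*2).round(1),"wrist",(proj("wrist",p)*400/640+[400,0]).round())
E
```

```text
0 [172.5 180.2] wrist [600. 147.]
0.01 [172.5 172.6] wrist [600. 152.]
0.02 [172.5 164.9] wrist [600. 156.]
0.03 [172.5 157.1] wrist [600. 162.]
```

View pics/d.png

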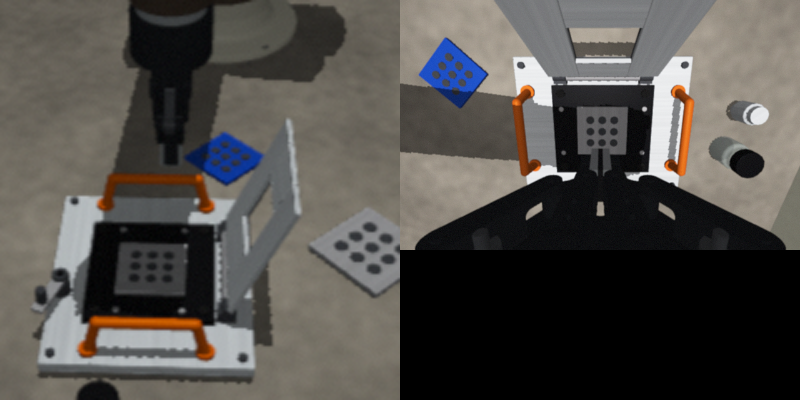

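The fingertip in the scene crop is at (170,163), while the TCP projects to (172,180). The tips are about 20 mm higher than I assumed and passed just over the edge; the frame and everything else are untouched. I go back over the top, come down 20 mm lower, and shift to the solid side strip at x = -50.

```bash
python3 -m crank '[{"gripper":0,"travel":[0,0,-30],"twist":[0,0,0]},{"gripper":0,"travel":[0,0,-30],"twist":[0,0,0]},{"gripper":0,"travel":[28,-8,0],"twist":[0,0,0]},{"gripper":0,"travel":[28,-8,0],"twist":[0,0,0]},{"gripper":0,"travel":[28,-8,0],"twist":[0,0,0]},{"gripper":0,"travel":[28,-8,0],"twist":[0,0,0]},{"gripper":0,"travel":[28,-8,0],"twist":[0,0,0]},{"gripper":0,"travel":[28,-8,0],"twist":[0,0,0]},{"gripper":0,"travel":[0,0,0],"twist":[0,0,0]},{"gripper":0,"travel":[0,0,35],"twist":[0,0,0]},{"gripper":0,"travel":[0,0,35],"twist":[0,0,0]}]'; python3 -m crank '[{"gripper":0,"travel":[-10,0,0],"twist":[0,0,0]},{"gripper":0,"travel":[-10,0,0],"twist":[0,0,0]},{"gripper":0,"travel":[-10,0,0],"twist":[0,0,0]},{"gripper":0,"travel":[-10,0,0],"twist":[0,0,0]},{"gripper":0,"travel":[-10,0,0],"twist":[0,0,0]}]';  python3 -m crank '[{"gripper":0,"travel":[-10,0,0],"twist":[0,0,0]},{"gripper":0,"travel":[-10,0,0],"twist":[0,0,0]}]'; python3 - <<'E'
from h import *
l=tcp()
for n,b in(("scene",(90,290,240,440)),):
    s=bot.camera(n)[b[0]:b[1],b[2]:b[3],::-1]; cv2.imwrite("pics/e.png",cv2.resize(s,None,fx=2,fy=2,interpolation=cv2.INTER_CUBIC))
E
```

```text
time: 5.9
ee_pos: [0.509, 0.1863, 0.1419]
tcp_rot: [179.9, -0.0, 98.1]
wrist_force: [0.2, 0.8, 0.2]
opening: -0.0
grasp_force: 0.0
time: 6.52
ee_pos: [0.5162, 0.1367, 0.1434]
tcp_rot: [179.9, -0.1, 98.1]
wrist_force: [0.4, 4.4, 3.0]
opening: -0.0001
grasp_force: 1.8
time: 6.78
ee_pos: [0.5186, 0.1166, 0.1425]
tcp_rot: [180.0, 0.0, 98.1]
wrist_force: [-0.7, 2.0, 1.2]
opening: 0.0001
grasp_force: 1.4
t 6.78 local mm [-50.  121.7 142.5] rot [180.    0.   98.1] F [-0.7  2.   1.2] open 0.1
```

View pics/e.png

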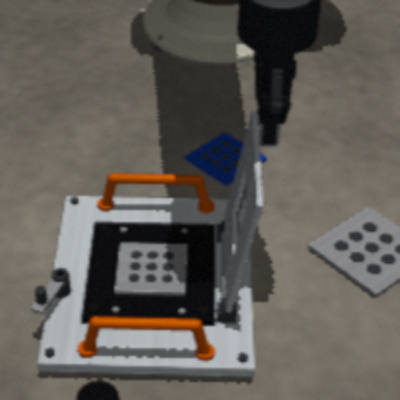

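The frame is now turning, at about 1.75 rad, with the fingers at (270,140) against its back. I continue along the arc.

```bash
python3 -m crank '[{"gripper":0,"travel":[-13,0,0],"twist":[0,0,0]},{"gripper":0,"travel":[-13,0,0],"twist":[0,0,0]},{"gripper":0,"travel":[-11,0,0],"twist":[0,0,0]},{"gripper":0,"travel":[-11,0,0],"twist":[0,0,0]},{"gripper":0,"travel":[-12,0,0],"twist":[0,0,0]},{"gripper":0,"travel":[-12,0,4],"twist":[0,0,0]},{"gripper":0,"travel":[-12,0,4],"twist":[0,0,0]},{"gripper":0,"travel":[-13,0,4],"twist":[0,0,0]}]'; python3 - <<'E'
from h import *
l=tcp()
s=bot.camera("scene")[90:290,240:440,::-1]; cv2.imwrite("pics/f.png",cv2.resize(s,None,fx=2,fy=2,interpolation=cv2.INTER_CUBIC))
E
```

```text
time: 7.82
ee_pos: [0.5323, 0.0204, 0.1299]
tcp_rot: [-180.0, -0.0, 98.1]
wrist_force: [-0.7, 2.2, 0.6]
opening: 0.0001
grasp_force: 0.7
t 7.83 local mm [-49.8  24.5 129.9] rot [-180.    -0.    98.1] F [-0.7  2.2  0.6] open 0.1
```

View pics/f.png

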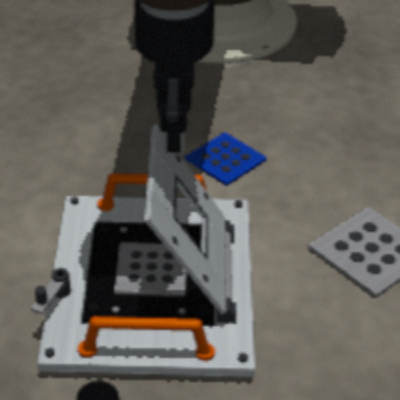

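The frame is over at about 1.0 rad, with the tip on its upper side strip at (175,150) and contact kept. I continue down.

```bash
python3 -m crank '[{"gripper":0,"travel":[-11,0,7],"twist":[0,0,0]},{"gripper":0,"travel":[-11,0,7],"twist":[0,0,0]},{"gripper":0,"travel":[-11,0,8],"twist":[0,0,0]},{"gripper":0,"travel":[-9,0,10],"twist":[0,0,0]},{"gripper":0,"travel":[-9,0,11],"twist":[0,0,0]},{"gripper":0,"travel":[-9,0,11],"twist":[0,0,0]}]';python3 -m crank '[{"gripper":0,"travel":[-4,0,9],"twist":[0,0,0]},{"gripper":0,"travel":[-4,0,9],"twist":[0,0,0]}]'; python3 -c "
from h import *
tcp()"
```

```text
time: 8.62
ee_pos: [0.5407, -0.0388, 0.0755]
tcp_rot: [-180.0, 0.0, 98.1]
wrist_force: [-0.2, 0.6, 1.2]
opening: -0.0001
grasp_force: 0.4
time: 8.88
ee_pos: [0.5418, -0.0464, 0.0578]
tcp_rot: [-180.0, 0.0, 98.1]
wrist_force: [0.3, 0.5, 0.5]
opening: 0.0003
grasp_force: 0.4
t 8.88 local mm [-49.7 -42.9  57.8] rot [-180.     0.    98.1] F [0.3 0.5 0.5] open 0.3
```

```bash
python3 -m crank '[{"gripper":0,"travel":[-2,0,5],"twist":[0,0,0]},{"gripper":0,"travel":[-2,0,5],"twist":[0,0,0]},{"gripper":0,"travel":[-2,0,5],"twist":[0,0,0]}]';python3 -m crank '[{"gripper":0,"travel":[0,0,3],"twist":[0,0,0]},{"gripper":0,"travel":[0,0,0],"twist":[0,0,0]}]'
```

```text
time: 9.25
ee_pos: [0.5428, -0.052, 0.0433]
tcp_rot: [180.0, 0.0, 98.1]
wrist_force: [-0.0, 0.2, 0.0]
opening: -0.0001
grasp_force: 0.3
time: 9.5
ee_pos: [0.5426, -0.052, 0.0402]
tcp_rot: [-180.0, -0.0, 98.1]
wrist_force: [0.4, 0.3, 0.3]
opening: -0.0001
grasp_force: 0.0
```

```bash
python3 -m crank '[{"gripper":0,"travel":[0,0,3],"twist":[0,0,0]},{"gripper":0,"travel":[0,0,3],"twist":[0,0,0]}]';python3 -m crank '[{"gripper":0,"travel":[0,0,3],"twist":[0,0,0]},{"gripper":0,"travel":[0,0,2],"twist":[0,0,0]}]'; python3 - <<'E'
from h import *
s=bot.camera("scene")[90:290,240:440,::-1]; cv2.imwrite("pics/g.png",cv2.resize(s,None,fx=3,fy=3,interpolation=cv2.INTER_CUBIC))
tcp()
E
```

```text
time: 9.75
ee_pos: [0.5428, -0.0521, 0.0344]
tcp_rot: [180.0, 0.0, 98.1]
wrist_force: [0.1, -0.4, 0.1]
opening: -0.0004
grasp_force: 0.3
time: 10.0
ee_pos: [0.5426, -0.0521, 0.0291]
tcp_rot: [-180.0, -0.0, 98.1]
wrist_force: [0.1, -1.1, 1.3]
opening: -0.0001
grasp_force: 0.3
t 10.05 local mm [-49.7 -48.6  28.9] rot [-180.    -0.    98.1] F [ 0.9 -0.2  0.5] open -0.0
```

```bash
python3 -m crank '[{"gripper":0,"travel":[0,0,2],"twist":[0,0,0]},{"gripper":0,"travel":[0,0,2],"twist":[0,0,0]}]';python3 -m crank '[{"gripper":0,"travel":[0,0,1.5],"twist":[0,0,0]},{"gripper":0,"travel":[0,0,1.5],"twist":[0,0,0]}]'
```

```text
time: 10.3
ee_pos: [0.5427, -0.0521, 0.0253]
tcp_rot: [180.0, 0.0, 98.1]
wrist_force: [0.1, -0.1, 1.4]
opening: 0.0001
grasp_force: 0.3
time: 10.55
ee_pos: [0.5427, -0.0521, 0.0223]
tcp_rot: [180.0, -0.0, 98.1]
wrist_force: [0.7, -0.3, 0.2]
opening: -0.0003
grasp_force: 0.3
```

```bash
python3 -m crank '[{"gripper":0,"travel":[0,0,1],"twist":[0,0,0]},{"gripper":0,"travel":[0,0,1],"twist":[0,0,0]}]';python3 -m crank '[{"gripper":0,"travel":[0,0,1],"twist":[0,0,0]},{"gripper":0,"travel":[0,0,1],"twist":[0,0,0]}]';python3 - <<'E'
from h import *
s=bot.camera("scene")[90:290,240:440,::-1]; cv2.imwrite("pics/g2.png",cv2.resize(s,None,fx=3,fy=3,interpolation=cv2.INTER_CUBIC))
tcp()
E
```

```text
time: 10.8
ee_pos: [0.5427, -0.0521, 0.0203]
tcp_rot: [-180.0, -0.0, 98.1]
wrist_force: [-0.1, -1.2, 0.6]
opening: -0.0001
grasp_force: 0.3
time: 11.05
ee_pos: [0.5427, -0.0521, 0.0183]
tcp_rot: [180.0, 0.0, 98.1]
wrist_force: [0.3, -0.4, 1.0]
opening: -0.0004
grasp_force: 0.3
t 11.1 local mm [-49.6 -48.6  18.2] rot [-180.    -0.    98.1] F [ 0.3 -0.2 -0.8] open -0.2
```

```bash
python3 -m crank '[{"gripper":0,"travel":[0,0,1],"twist":[0,0,0]},{"gripper":0,"travel":[0,0,0],"twist":[0,0,0]}]';python3 -m crank '[{"gripper":0,"travel":[0,0,1],"twist":[0,0,0]},{"gripper":0,"travel":[0,0,0],"twist":[0,0,0]}]'; python3 -m crank '[{"gripper":0,"travel":[0,0,1],"twist":[0,0,0]},{"gripper":0,"travel":[0,0,0],"twist":[0,0,0]}]'
```

```text
time: 11.35
ee_pos: [0.5426, -0.052, 0.0172]
tcp_rot: [-180.0, -0.0, 98.1]
wrist_force: [0.0, 0.7, 0.2]
opening: 0.0
grasp_force: 0.0
time: 11.6
ee_pos: [0.5427, -0.052, 0.0163]
tcp_rot: [-180.0, -0.0, 98.1]
wrist_force: [-0.6, 0.7, 0.4]
opening: 0.0002
grasp_force: 0.0
time: 11.85
ee_pos: [0.5427, -0.052, 0.0153]
tcp_rot: [-180.0, -0.0, 98.1]
wrist_force: [0.7, 0.2, 0.2]
opening: 0.0
grasp_force: 0.0
```

```bash
python3 - <<'E'
from h import *
s=bot.camera("scene")[130:290,245:405,::-1];w=bot.camera("wrist")[:,:,::-1];g=cv2.imread("pics/g.png")
s=cv2.resize(s,(440,440),interpolation=cv2.INTER_CUBIC);w=cv2.resize(w,(360,225));g=cv2.resize(g,(215,215))
im=np.zeros((440,800,3),np.uint8);im[:,:440]=s;im[:225,440:]=w;im[225:,440:655]=g;cv2.imwrite("pics/i.png",im)
for z in(0,.01,.02,.025,.03):
    p=bot.get_obs()["ee_pos"]+[0,0,z];print(z,((proj("scene",p)-[245,130])*2.75).round(1),(proj("wrist",p)*360/640+[440,0]).round(1))
tcp()
E
```

```text
0 [138.3 225.1] [620.2 132.6]
0.01 [137.8 216.4] [620.2 136.5]
0.02 [137.3 207.6] [620.1 140.8]
0.025 [137.  203.2] [620.1 143.2]
0.03 [136.7 198.7] [620.1 145.7]
t 11.95 local mm [-49.6 -48.6  15.3] rot [-180.    -0.    98.1] F [-0.2  0.7  0.1] open -0.2
```

View pics/i.png

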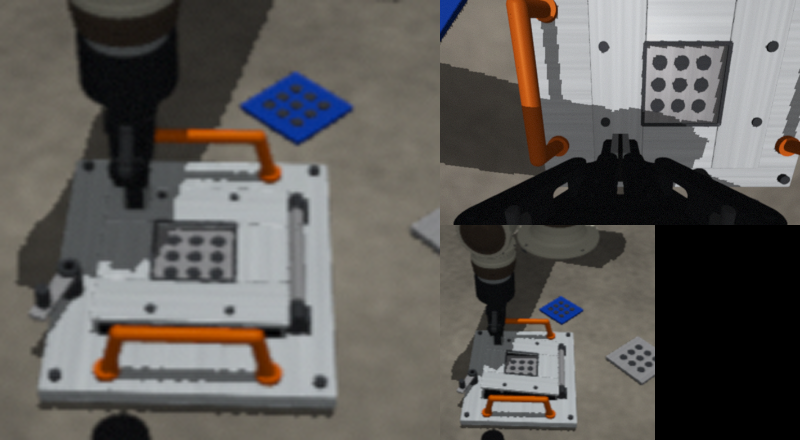

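The last picture shows the frame almost flat over the nest, with the tip on its far side strip at (135,207). I go on down in small steps until there is clear contact force.

```bash
for i in 1 2 3; do python3 -m crank '[{"gripper":0,"travel":[0,0,1],"twist":[0,0,0]},{"gripper":0,"travel":[0,0,0],"twist":[0,0,0]}]' | grep -E "ee_pos|wrist|grasp"; done
```

```text
ee_pos: [0.5427, -0.0521, 0.0143]
wrist_force: [0.1, 1.1, 0.6]
grasp_force: 0.0
ee_pos: [0.5427, -0.0521, 0.0141]
wrist_force: [-3.0, 0.3, 5.8]
grasp_force: 3.1
ee_pos: [0.5428, -0.0521, 0.014]
wrist_force: [-5.6, 0.5, 13.5]
grasp_force: 6.7
```

The frame is on its hard stop: z stays at 14 mm while the force rises to 13.5 N. The fingertip is therefore about 26 mm above the reported TCP. Now I lift off and turn 90° to push the latch.

```bash
python3 -m crank '[{"gripper":0,"travel":[0,0,0],"twist":[0,0,0]},{"gripper":0,"travel":[0,0,0],"twist":[0,0,0]},{"gripper":0,"travel":[0,0,-10],"twist":[0,0,0]},{"gripper":0,"travel":[0,0,-30],"twist":[0,0,0]},{"gripper":0,"travel":[0,0,-40],"twist":[0,0,0]},{"gripper":0,"travel":[0,0,-30],"twist":[0,0,0]}]'|grep -E "wrist|time"; python3 -m crank '[{"gripper":0,"travel":[0,0,0],"twist":[0,0,0.1745]},{"gripper":0,"travel":[0,0,0],"twist":[0,0,0.1745]},{"gripper":0,"travel":[0,0,0],"twist":[0,0,0.1745]},{"gripper":0,"travel":[0,0,0],"twist":[0,0,0.1745]},{"gripper":0,"travel":[0,0,0],"twist":[0,0,0.1745]},{"gripper":0,"travel":[0,0,0],"twist":[0,0,0.1745]},{"gripper":0,"travel":[0,0,0],"twist":[0,0,0.1745]},{"gripper":0,"travel":[0,0,0],"twist":[0,0,0.1745]},{"gripper":0,"travel":[0,0,0],"twist":[0,0,0.1745]},{"gripper":0,"travel":[0,0,0],"twist":[0,0,0]}]' >/dev/null; python3 - <<'E'
from h import *
tcp();print(bot.get_obs()["q"].round(1))
im=bot.camera("top")[:,:,::-1];cv2.imwrite("pics/t2.png",im)
E
```

```text
time: 13.45
wrist_force: [0.7, 0.1, -0.1]
t 14.7 local mm [-49.5 -48.7 122.6] rot [180.   -0.    8.2] F [-0.5  0.3  0. ] open -0.3
[ -5.5   3.4  -0.7  85.8  -0.  166.3]
```

```bash
python3 -m crank '[{"gripper":0,"travel":[30,23,0],"twist":[0,0,0]},{"gripper":0,"travel":[30,23,0],"twist":[0,0,0]},{"gripper":0,"travel":[30,23,0],"twist":[0,0,0]},{"gripper":0,"travel":[30,23,0],"twist":[0,0,0]},{"gripper":0,"travel":[0,0,0],"twist":[0,0,0]},{"gripper":0,"travel":[0,0,30],"twist":[0,0,0]},{"gripper":0,"travel":[0,0,30],"twist":[0,0,0]},{"gripper":0,"travel":[0,0,25],"twist":[0,0,0]},{"gripper":0,"travel":[0,0,12],"twist":[0,0,0]},{"gripper":0,"travel":[0,0,0],"twist":[0,0,0]}]' >/dev/null; python3 - <<'E'
from h import *
tcp()
im=bot.camera("wrist")[:,:,::-1];cv2.imwrite("pics/w2.png",im)
E
```

```text
t 16.0 local mm [  70.2 -140.    25.2] rot [-1.8e+02  1.0e-01  8.2e+00] F [-0.1  0.8  0.2] open -0.2
```

```bash
python3 -m crank '[{"gripper":0,"travel":[1,-7,0],"twist":[0,0,0]},{"gripper":0,"travel":[1,-7,0],"twist":[0,0,0]},{"gripper":0,"travel":[1,-7,0],"twist":[0,0,0]}]'|grep wrist;  python3 -m crank '[{"gripper":0,"travel":[1,-7,0],"twist":[0,0,0]},{"gripper":0,"travel":[0,-5,0],"twist":[0,0,0]}]' |grep wrist;  python3 -m crank '[{"gripper":0,"travel":[0,-5,0],"twist":[0,0,0]},{"gripper":0,"travel":[0,-4,0],"twist":[0,0,0]}]'|grep wrist; python3 - <<'E'
from h import *
tcp()
E
```

```text
wrist_force: [2.1, -1.0, 0.2]
wrist_force: [2.1, -1.6, 2.2]
wrist_force: [-1.7, -1.9, 0.8]
t 16.93 local mm [ 74.1 -98.   25.2] rot [-1.8e+02  1.0e-01  8.2e+00] F [-1.7 -1.9  0.8] open -0.0
```

```bash
python3 -m crank '[{"gripper":0,"travel":[0,-5,0],"twist":[0,0,0]},{"gripper":0,"travel":[0,-5,0],"twist":[0,0,0]},{"gripper":0,"travel":[0,-5,0],"twist":[0,0,0]}]'|grep wrist;  python3 -m crank '[{"gripper":0,"travel":[-4,-5,0],"twist":[0,0,0]},{"gripper":0,"travel":[-4,-5,0],"twist":[0,0,0]},{"gripper":0,"travel":[-4,-6,0],"twist":[0,0,0]}]' |grep wrist;  python3 -m crank '[{"gripper":0,"travel":[-4,-3,0],"twist":[0,0,0]},{"gripper":0,"travel":[-4,-2,0],"twist":[0,0,0]}]'|grep wrist; python3 -m crank '[{"gripper":0,"travel":[-4,-2,0],"twist":[0,0,0]}]'|grep wrist; python3 - <<'E'
from h import *
tcp()
s=bot.camera("scene")[:,:,::-1]; cv2.imwrite("pics/j.png",s)
E
```

```text
wrist_force: [-0.1, -0.7, -0.5]
wrist_force: [1.1, -1.7, -0.8]
wrist_force: [1.2, -0.8, -1.1]
wrist_force: [0.8, -0.9, 0.2]
t 18.05 local mm [ 50.3 -60.2  25.5] rot [-180.    -0.     8.2] F [ 0.8 -0.9  0.2] open 0.2
```

Contact is kept. I push on in -x until the stop is felt.

```bash
for i in 1 2 3; do python3 -m crank '[{"gripper":0,"travel":[-2,-0.5,0],"twist":[0,0,0]},{"gripper":0,"travel":[-1,0,0],"twist":[0,0,0]}]'|grep -E "ee_pos|wrist"; done; python3 -c "
from h import *
tcp()"
```

```text
ee_pos: [0.6413, -0.0495, 0.0257]
wrist_force: [7.3, -0.0, -2.0]
ee_pos: [0.6407, -0.0496, 0.026]
wrist_force: [17.8, -0.3, -7.1]
ee_pos: [0.6377, -0.0497, 0.0259]
wrist_force: [17.8, -0.7, -6.7]
t 18.85 local mm [ 44.9 -59.5  25.9] rot [179.9  -0.4   8.1] F [17.8 -0.7 -6.7] open -0.2
```

The stop is felt: 7 N at x≈49 mm, where the pin should be. The force then levelled off near 18 N as the carrier slipped a few mm. I back off, clear the view and check numerically.

```bash
python3 -m crank '[{"gripper":0,"travel":[5,0,0],"twist":[0,0,0]},{"gripper":0,"travel":[6,1,0],"twist":[0,0,0]},{"gripper":0,"travel":[0,0,-30],"twist":[0,0,0]},{"gripper":0,"travel":[0,0,-40],"twist":[0,0,0]},{"gripper":0,"travel":[0,0,-40],"twist":[0,0,0]},{"gripper":0,"travel":[-10,-45,-10],"twist":[0,0,0]},{"gripper":0,"travel":[-10,-45,0],"twist":[0,0,0]},{"gripper":0,"travel":[-10,-45,0],"twist":[0,0,0]},{"gripper":0,"travel":[-10,-45,0],"twist":[0,0,0]},{"gripper":0,"travel":[-10,-45,0],"twist":[0,0,0]},{"gripper":0,"travel":[-10,-45,0],"twist":[0,0,0]},{"gripper":0,"travel":[0,0,0],"twist":[0,0,0]}]' | grep -E "wrist|time"; python3 - <<'E'
from h import *
tcp()
im={n:np.ascontiguousarray(bot.camera(n)[:,:,::-1]) for n in("top","scene")}
for n in im:
    cv2.imwrite(f"pics/k_{n}.png",im[n]);g=cv2.cvtColor(im[n],cv2.COLOR_BGR2GRAY)
    h=cv2.cvtColor(im[n],cv2.COLOR_BGR2HSV);m=cv2.inRange(h,(5,170,100),(18,255,255))
    print(n,"orange",[ray(n,cv2.minAreaRect(c)[0],.065).round(4) for c in cv2.findContours(m,0,2)[0] if cv2.contourArea(c)>60])
    for nm,p in(("pin phi0",[.03,-.056,.0645]),("pin .3",[.0418,-.0578,.0645]),("pivot",[.03,-.096,.047]),("frame corner+",[.075,-.075,.04]),("frame corner-",[-.075,-.075,.04])):print(nm,proj(n,wor(p)).round(1),end=" ")
    # dark blobs in latch region (carrier x 10..80,y -115..-40)
    poly=np.array([proj(n,wor(p)) for p in([.008,-.112,.05],[.085,-.112,.05],[.085,-.045,.06],[.008,-.045,.06])]).astype(np.int32)
    k=np.zeros_like(g);cv2.fillPoly(k,[poly],255)
    d=((g<95)&(k>0)).astype(np.uint8);N,_,st,ce=cv2.connectedComponentsWithStats(d)
    print("\ndark",[(ce[i].round(1).tolist(),int(st[i,4]),(loc(ray(n,ce[i],.058))*1000).round(0)[:2].tolist()) for i in range(1,N) if st[i,4]>4])
E
```

```text
time: 20.35
wrist_force: [1.2, -0.5, -0.2]
t 20.35 local mm [ -9.2 151.3 147.8] rot [-177.4    0.    13.9] F [ 1.2 -0.5 -0.2] open 0.5
top orange [array([ 0.4713, -0.0111,  0.065 ]), array([0.6878, 0.0187, 0.065 ])]
pin phi0 [343.4 174.3] pin .3 [343.2 168.6] pivot [362.2 173. ] frame corner+ [348.1 155.2] frame corner- [361.5 224.9] 
dark [([361.6, 175.1], 46, [23.0, -93.0]), ([342.7, 176.6], 17, [27.0, -54.0])]
scene orange [array([0.6972, 0.029 , 0.065 ]), array([ 0.4726, -0.0125,  0.065 ])]
pin phi0 [287.8 220.9] pin .3 [286.4 224.8] pivot [269.6 226.2] frame corner+ [277.3 244.2] frame corner- [284.3 196.3] 
dark [([288.3, 224.5], 44, [34.0, -55.0]), ([270.9, 230.3], 131, [53.0, -90.0]), ([283.6, 230.2], 5, [51.0, -63.0]), ([289.7, 230.4], 7, [52.0, -50.0])]
```

The latch reads closed: pin minus pivot in the top view is (-18.9,+1.5) px, against (-18.8,+1.3) predicted at the stop. The bar could only swing there over a flat frame. The carrier moved about 3 mm and the arm is clear, so I hand in.

```bash
python3 -c "
from workcell import bot
print(bot.get_obs()['q'].round(1));print(bot.job_done())"
```

```text
[ 13.8   7.7   6.6  88.9   2.6 179.9]
the job is handed in; nothing more can be done
None
```

I handed the job in with the frame shut flat on its stop and the latch turned to its stop over the frame's edge. The carrier slid about 3 mm, and nothing else was touched as far as I could tell. The hand-in returned no verdict.

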